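# Reset the stop collar of a syringe pump

## Robot

A 6-joint arm with a two-finger parallel gripper is mounted at the origin on the work surface. World frame = base frame: x ahead of the robot, y to its left, z up, the work surface at z = 0. Lengths are in mm, angles in degrees, forces in N, time in s.
With the tool pointing down it reaches from about 350 to 850 mm from the base axis. Payload 8.1 kg.
Tool frame: the origin (TCP) lies between the finger pads; the fingertips stand 22 mm ahead of it and the grasp point (between the pads) lies 3 mm ahead of it; z points along the fingers, y is the direction in which the jaws open and shut (so a half turn about z gives the same grasp; the last joint's range is limited). The gripper opens to 85 mm and grips with 20 to 120 N. Pads are 22 mm wide; open, the fingers measure 114 mm over their backs; the gripper's body (76 mm by 85 mm) begins 54 mm behind the grasp point. The pads swing forward as they close: fully open they stand 13 mm farther back than shut.
Start: joints at [-68.262, 7.471, 85.268, -0, 87.261, -4.893], TCP at [268.966, -536.342, 253.292] pointing down, gripper open.
Joint ranges: [-169.43, 169.43], [-51.17, 129.36], [1.28, 143.12], [-76.62, 256.62], [0, 156.53], [-152.29, 152.29]. Speed limits (degrees/s): [136.94, 136.94, 159.86, 180, 180, 180].

## Interface

Orientations are given as [roll, pitch, yaw] about the fixed x, y, z axes, in that order (R = Rz(yaw) Ry(pitch) Rx(roll)).
In Python, from bench import r gives the robot as it stands.
- The arm moves only by the tool drive_tool, never from a script. Its argument "moves" is a list of rows, each a list of 2 entries, a list of its own where there are three numbers: the shift along the world's x, y, z in mm, then the turn about the world's z in degrees. A call has exactly 8 rows; each row is the pose to reach, as a shift and turn from the pose commanded when the call began; what a row does not reach only later rows make up. A row lasts 1/12 s, in which the tool goes at most 41.7 mm and 7.16 degrees, less where a joint would pass 70% of its speed; a pose out of reach is approached as far as the arm can. A call with a gripper value outside its range is refused whole. "fingers" is the finger opening in mm, from 0 to 85.4, set as the call begins (left out, the last holds). The fingers move at their own pace and stop on an object; "squeeze" is the grip in N (left out, the last holds). Time passes only in rows, so rows that repeat a pose let the fingers close, or fill a call up. It gives the time, the measured TCP pose, the force and the opening at its end, in the units of the state.
- r.sense(): the state, without advancing time (a new reading comes with each control period).
- r.snapshot(name): name is "side" or "top"; returns a dict with "pixels" (384x512x3 uint8, red, green, blue), "camera_matrix" (3x3 intrinsics, pixels), "xyz" and "orientation" of the camera in the world. Camera axes: x right, y down, z forward; pixel columns grow to the right and rows downward; lengths in mm; the calibration is good to about 2 mm. A picture is of the moment at which its call begins. There is no depth.
- r.hand_in(): hands the job in, once; it reports no verdict.
The state is a dict: "time": time; "joint_pos": joint angles; "qd": joint speeds; "joint_efforts": joint torques, N m; "tool_pos": TCP position; "tcp_rot": TCP orientation; "ft_force": force on the tool from outside, world axes, zero at the start; "wrist_torque": the same for the moment, N m; "finger_gap": finger opening in mm.
Only numpy, scipy, OpenCV 4.12 (cv2) and the standard library are available. Lean on these libraries where they do the work, as an engineer would, in place of code of your own. Each camera call takes 0.05 s, during which the arm holds its last target.

## Task

The pump has to stop where its pusher block stands now: loosen the thumbscrew of the stop collar on the syringe side of the pusher block, slide the collar along the bar until it presses the block's spring limit pin about half-way in, without ever driving the pin solid, and do the thumbscrew up tight again so that the collar stays there. Do not drag the collar while it is clamped, and leave the rear collar, its screw and the loose things round about alone.

Things in the scene. Friction and masses are not known exactly. Their poses are not given: they have to be found in the camera images.
- pump: Fixed syringe pump: grey base 170 x 410 x 34 mm, black housing 135 mm high at its -y end. Origin under the base, z up, +y along the guide bar from housing to end plate. Bar (12 mm round, level): axis at x 45, z 75 mm in this frame, bare from y -80 to +125 mm. The syringe lies at x -40 mm, below 95 mm height. Along the bar from -y to +y: rear collar, pusher block, stop collar.
- collar: The stop collar: black steel ring 36 mm across, 16 mm long, on the bar between pusher block and end plate, keyed so that it cannot turn on the bar. Origin at its centre, on the bar's axis; axes as the pump's. Clamped by its thumbscrew it holds against about 25 N; loose, it slides with a drag of about 2 N. It must not be dragged (over 20 mm/s) while clamped.
- thumbscrew_head (a point): Centre of the knurled head of the stop collar's thumbscrew: upright steel cylinder 21 mm across and 20 mm high, slotted on top, its centre 51 mm above the bar's axis (126 mm above the bench), on a thin neck that leaves 23 mm free between head and collar. Within 60 mm nothing else reaches the head's underside. The point turns with the screw.
- thumbscrew (a joint): Angle of the stop collar's thumbscrew in rad: 0 = fully tight (a firm stop, where the torque rises steeply), growing as it is loosened anticlockwise seen from above, to 2.0 at most. Past about 0.9 the collar is free; below 0.25 it counts as tight. It turns against about 0.1 N m, more as it tightens. It starts between 0 and 0.1.
- pusher: Aluminium pusher block, 24 mm thick, 94 mm high, immovable. Origin on the bar's axis, mid-thickness; axes as the pump's. From its +y face stands a threaded barrel with the limit pin, 7 mm plunger with 6 mm travel, at its end. The barrel's length is not reported: the collar's centre is 31.5 to 55.5 mm from this origin at first touch. Pin force: 1.2 N at touch, 4.8 N half-way, 8.4 N at its end, then solid.
- rear_collar: Rear collar, the same shape as the stop collar, on the same bar behind the pusher block (between it and the drive housing). Origin at its centre. To be left where it is.
- rear_screw (a joint): Angle of the rear collar's thumbscrew in rad, 0 = tight. To be left alone.
- tube_rack: Loose bystander: white rack 75 x 150 mm with capped tubes, 71 mm high.
- reagent: Loose bystander: amber bottle, 64 mm across, 120 mm high.
- beaker: Loose bystander: glass beaker, 66 mm across, 75 mm high.
- spare_collar: Loose bystander: a spare steel collar without screw, 36 mm across, 16 mm high, lying flat on the bench.
- hex_key: Loose bystander: L-shaped hex key, 88 mm long, 5 mm thick, lying on top of the pump's drive housing.
- tip_box: Loose bystander: blue box of pipette tips with clear lid, 117 x 77 x 63 mm.
- slide_box: Loose bystander: white box 76 x 100 x 28 mm.

How it is judged:
By the outcome, as a careful person would: the job done as asked, in the order asked, and still so for the second after the job is handed in, with the robot touching nothing.
It also fails if it takes over 67 s, if anything falls off the work surface, if the arm or the gripper's body presses on something with over 40 N, if the wrist force passes 120 N, or if a joint passes its speed limit or range.

## Working session

There is one attempt and no reset: what is moved stays moved. The work goes in short steps, Python scripts to look and compute and a tool call to move; the robot and the scene stay as the last step left them, time stands still between calls to the robot, and variables do not carry over. Pictures are saved under pics/ and viewed, and the job is handed in when it is done.

Besides the shell and the picture viewer there is one more tool, called by a JSON object that holds its "op" and its "data". drive_tool: Moves the arm, as the interface text tells. Its arguments: {"type":"object","properties":{"moves":{"type":"array","items":{"type":"array"}},"fingers":{"type":"number"},"squeeze":{"type":"number"}},"required":["moves"]}

```bash
mkdir -p pics; ls; python3 - <<'E'
from bench import r
import cv2,json,numpy as np
for n in("side","top"):
    s=r.snapshot(n); cv2.imwrite(f"pics/{n}0.png",cv2.cvtColor(s["pixels"],cv2.COLOR_RGB2BGR))
    print(n,s["camera_matrix"],s["xyz"],s["orientation"])
print(r.sense())
E
```

```text
pics
side [[479.2043831    0.         254.51360696]
 [  0.         479.2043831  186.39081623]
 [  0.           0.           1.        ]] [ -65.46308059  998.25406267 1010.06069801] [-127.77996257    1.25700899 -150.67104247]
top [[487.23918237   0.         254.06109136]
 [  0.         487.23918237 196.16111139]
 [  0.           0.           1.        ]] [ 245.85099119  -20.17910437 1662.45298092] [-168.86697533    0.5251391   -88.58794631]
{'time': 0.1, 'joint_pos': array([-6.82627836e+01,  7.51139380e+00,  8.53231313e+01, -5.16111470e-04,
        8.72624971e+01, -4.89226951e+00]), 'qd': array([ 0.00770103, -0.13218565, -0.08411643, -0.04587975,  0.01982736,
       -0.03477254]), 'joint_efforts': array([ 2.36792606e-03, -5.70956004e+01, -5.01938725e+01, -8.54119207e-05,
        8.21267342e-03, -2.54618470e-05]), 'tool_pos': array([ 268.78370286, -535.90945276,  252.34204255]), 'tcp_rot': array([-1.79903287e+02, -7.76069357e-03,  2.66295045e+01]), 'ft_force': array([-0.39325695,  0.76203765, -0.05258531]), 'wrist_torque': array([-0.09391689, -0.00095193, -0.00065446]), 'finger_gap': 85.54461092166383}
```

View pics/side0.png

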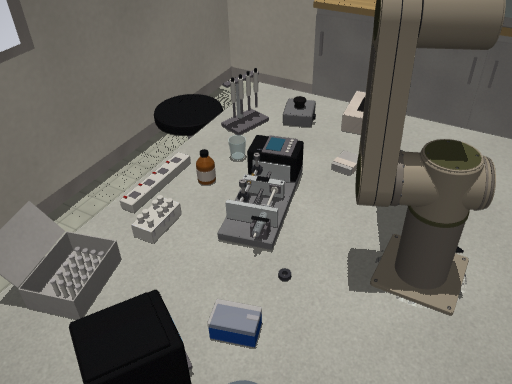

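View pics/top0.png

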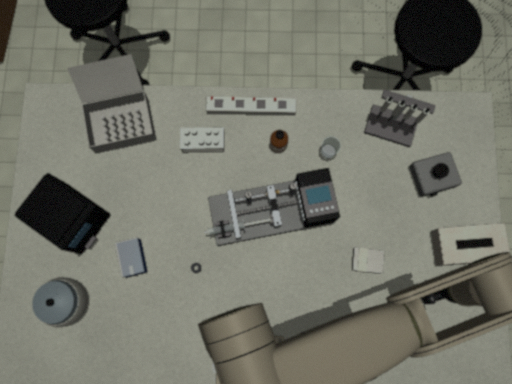

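```bash
cat > h.py <<'E'
import numpy as np,cv2
from scipy.spatial.transform import Rotation as R
from bench import r
def cam(n):
    s=r.snapshot(n); return s
def ray(s,u,v):
    d=np.linalg.inv(s["camera_matrix"])@[u,v,1]
    return R.from_euler('xyz',s["orientation"],degrees=True).apply(d)
def onz(s,u,v,z):
    d=ray(s,u,v); c=np.array(s["xyz"]); return c+d*(z-c[2])/d[2]
def proj(s,p):
    q=R.from_euler('xyz',s["orientation"],degrees=True).inv().apply(np.array(p)-s["xyz"])
    q=s["camera_matrix"]@q.T if q.ndim==1 else (s["camera_matrix"]@q.T).T
    return q[...,:2]/q[...,2:]
def tri(s1,p1,s2,p2):
    A=[];b=[]
    for s,p in((s1,p1),(s2,p2)):
        d=ray(s,*p);d/=np.linalg.norm(d);M=np.eye(3)-np.outer(d,d);A.append(M);b.append(M@s["xyz"])
    A=np.vstack(A);b=np.hstack(b);x,res,*_=np.linalg.lstsq(A,b,rcond=None);return x,np.sqrt(res)
def crop(s,x0,y0,x1,y1,k,name):
    im=cv2.cvtColor(s["pixels"],cv2.COLOR_RGB2BGR)[y0:y1,x0:x1]
    cv2.imwrite("pics/"+name,cv2.resize(im,None,fx=k,fy=k,interpolation=cv2.INTER_CUBIC))
E
python3 - <<'E'
from h import *
s=cam("side");crop(s,210,125,310,250,4.8,"s1.png")
t=cam("top");crop(t,200,160,345,250,5,"t1.png")
E
```

```text
(no output)
```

View pics/s1.png

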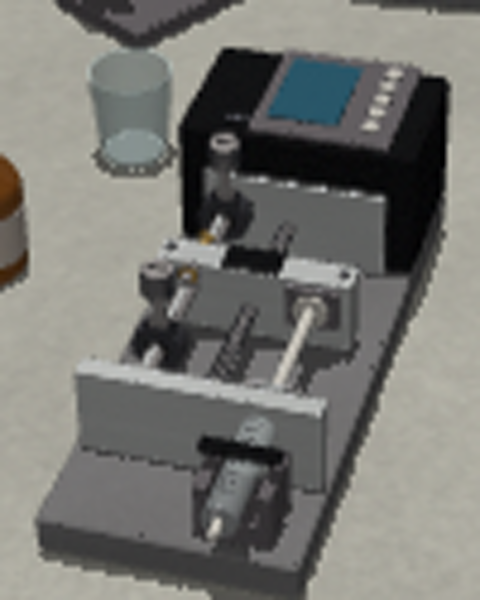

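View pics/t1.png

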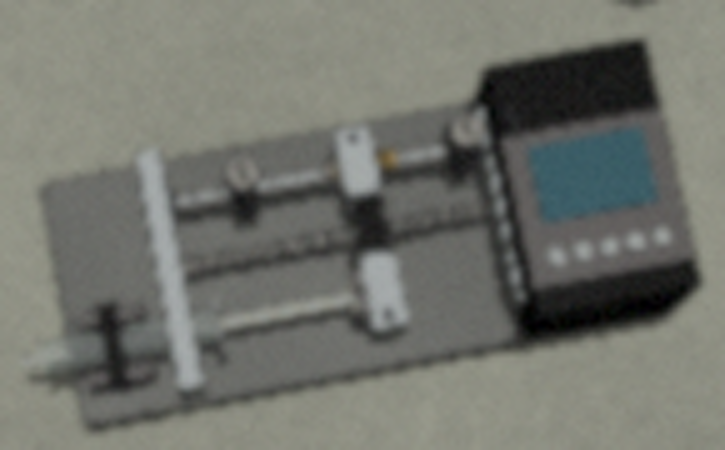

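```bash
python3 - <<'E'
from h import *
s=cam("side");t=cam("top")
f=lambda c:(200+c[0]/5,160+c[1]/5)
g=lambda c:(210+c[0]/4.8,125+c[1]/4.8)
for n,a,b in(("stop",(158,268),(242,171)),("rear",(223,141),(467,127))):
    a=g(a);b=f(b);print(n,tri(s,a,t,b),onz(s,*a,136),onz(t,*b,136))
P={}
for n,c,z in(("baseTL",(42,187),34),("baseBL",(88,430),34),("BE1",(90,428),34),("BE2",(520,340),34),("TE2",(480,103),34),("plateTop",(150,150),100),("plateBot",(188,388),100),
   ("blkA",(355,128),94+28),("blkB",(390,332),94+28)):
    P[n]=onz(t,*f(c),z);print(n,P[n].round(1))
for a,b in(("BE1","BE2"),("baseTL","TE2"),("baseTL","baseBL"),("plateTop","plateBot"),("blkA","blkB")):
    d=P[b]-P[a];print(a,b,np.degrees(np.arctan2(d[1],d[0])),np.linalg.norm(d))
for n,c in(("baseL",(38,550)),("baseR",(305,575))): print(n,onz(s,*g(c),34).round(1))
E
```

```text
stop (array([549.53201886,  18.57630319, 137.33167159]), array([3.00586519])) [548.27057927  16.70056079 136.        ] [551.79224326  19.45642466 136.        ]
rear (array([ 581.86830425, -124.45120152,  137.85050088]), array([2.33025707])) [ 581.53234667 -127.09884887  136.        ] [ 583.83466983 -123.96140874  136.        ]
baseTL [558.  158.1  34. ]
baseBL [393.4 120.3  34. ]
BE1 [394.8 119.   34. ]
BE2 [ 460.7 -167.8   34. ]
TE2 [ 623.5 -139.6   34. ]
plateTop [571.7  81.1 100. ]
plateBot [415.9  51.3 100. ]
blkA [584.6 -52.5 122. ]
blkB [452.3 -77.2 122. ]
BE1 BE2 -77.05296881025146 294.26856786473843
baseTL TE2 -77.60369063028676 304.8481410866324
baseTL baseBL -167.0556679763665 168.89968049415785
plateTop plateBot -169.17197716107307 158.57305289215725
blkA blkB -169.45234119398856 134.635035750065
baseL [540.7 181.   34. ]
baseR [387.8 123.8  34. ]
```

{"op": "drive_tool", "data": {"moves": [[[20,40,0],-2],[[55,108,0],-4],[[72,142,0],-6],[[88,174,0],-8],[[105,208,0],-10],[[122,242,0],-12],[[138,273,0],-13.6],[[145,288,0],-13.6]], "fingers": 60, "squeeze": 20}}

```text
time: 0.97
tool_pos: [414.9, -245.5, 253.5]
tcp_rot: [-180.0, -0.1, 13.0]
ft_force: [0.6, -0.3, -0.2]
finger_gap: 60.1
```

{"op": "drive_tool", "data": {"moves": [[[17,33,0],0],[[34,66,0],0],[[51,99,0],0],[[68,132,0],0],[[85,165,-15],0],[[102,198,-35],0],[[119,232,-55],0],[[136,266,-73],0]]}}

```text
time: 1.63
tool_pos: [549.5, 17.7, 180.4]
tcp_rot: [180.0, -0.0, 13.0]
ft_force: [0.9, -1.8, -0.8]
finger_gap: 60.4
```

```bash
python3 - <<'E'
from h import *
s=cam("side");crop(s,210,100,310,225,4.8,"s2.png")
t=cam("top");crop(t,200,150,345,250,5,"t2.png")
x=r.sense();print(x["time"],x["tool_pos"],x["tcp_rot"],x["ft_force"])
E
```

```text
1.7333 [548.09647893  20.722468   176.92673208] [-179.80490823    0.29818748   13.29267488] [-0.39515214  0.04520862 -0.64668705]
```

View pics/s2.png

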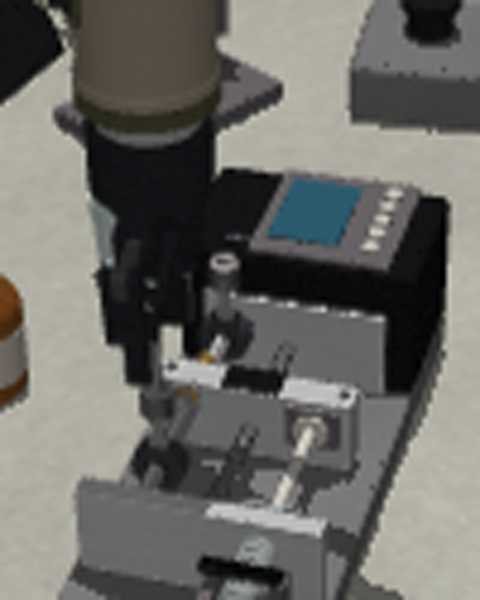

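View pics/t2.png

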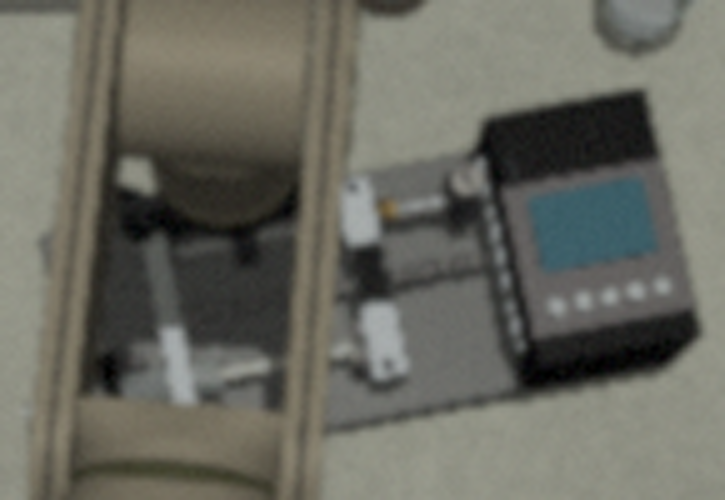

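{"op": "drive_tool", "data": {"moves": [[[0,0,-6],0],[[0,0,-14],0],[[0,0,-22],0],[[0,0,-30],0],[[0,0,-36],0],[[0,0,-40],0],[[0,0,-41],0],[[0,0,-41],0]]}}

```text
time: 2.4
tool_pos: [548.9, 15.6, 139.9]
tcp_rot: [-180.0, 0.0, 13.0]
ft_force: [0.6, 0.7, 0.6]
finger_gap: 60.1
```

{"op": "drive_tool", "data": {"moves": [[[0,0,-1],0],[[0,0,-1],0],[[0,0,-1],0],[[0,0,-1],0],[[0,0,-1],0],[[0,0,-1],0],[[0,0,-1],0],[[0,0,-1],0]], "fingers": 26}}

```text
time: 3.07
tool_pos: [549.1, 15.9, 139.3]
tcp_rot: [180.0, -0.0, 13.0]
ft_force: [0.4, 1.2, 0.2]
finger_gap: 25.9
```

```bash
python3 - <<'E'
from h import *
s=cam("side");crop(s,210,100,310,225,4.8,"s3.png")
x=r.sense();print(x["time"],x["tool_pos"],x["tcp_rot"],x["ft_force"],x["finger_gap"])
E
```

```text
3.1167 [549.09143832  15.92438859 139.23905344] [ 1.79999585e+02 -7.56282131e-05  1.30327584e+01] [ 0.24085679 -0.13156162 -0.55224394] 25.950215008712394
```

View pics/s3.png

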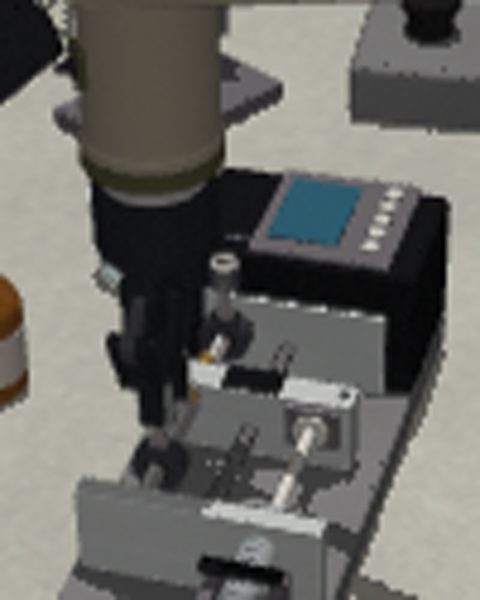

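{"op": "drive_tool", "data": {"moves": [[[0,0,0],0],[[0,0,0],0],[[0,0,0],0],[[0,0,0],0],[[0,0,0],0],[[0,0,0],0],[[0,0,0],0],[[0,0,0],0]], "fingers": 19}}

```text
time: 3.78
tool_pos: [549.1, 16.3, 139.4]
tcp_rot: [-180.0, -0.0, 13.0]
ft_force: [-1.5, 5.2, 3.4]
finger_gap: 20.2
```

{"op": "drive_tool", "data": {"moves": [[[0,0.3,0],0],[[-0.1,0.5,0],0],[[-0.1,0.7,0],0],[[-0.2,1,0],0],[[-0.2,1,0],0],[[-0.2,1,0],0],[[-0.2,1,0],0],[[-0.2,1,0],0]]}}

```text
time: 4.45
tool_pos: [549.0, 16.6, 139.4]
tcp_rot: [180.0, -0.0, 13.0]
ft_force: [-2.1, 0.2, 4.7]
finger_gap: 20.5
```

{"op": "drive_tool", "data": {"moves": [[[0,0,0],0],[[0,0,0],0],[[0,0,0],0],[[0,0,0],7],[[0,0,0],14],[[0,0,0],21],[[0,0,0],28],[[0,0,0],35]], "fingers": 32}}

```text
time: 5.12
tool_pos: [548.7, 16.8, 138.8]
tcp_rot: [-180.0, 0.0, 48.4]
ft_force: [-0.0, -0.1, -0.5]
finger_gap: 31.9
```

{"op": "drive_tool", "data": {"moves": [[[0,0,0],7],[[0,0,0],14],[[0,0,0],21],[[0,0,0],28],[[0,0,0],35],[[0,0,0],42],[[0,0,0],49],[[0,0,0],55]]}}

```text
time: 5.78
tool_pos: [548.7, 16.8, 138.9]
tcp_rot: [-180.0, 0.0, 103.4]
ft_force: [0.1, 0.7, -0.5]
finger_gap: 32.1
```

{"op": "drive_tool", "data": {"moves": [[[0,0,0],0],[[0,0,0],0],[[0,0,0],0],[[0,0,0],0],[[0,0,0],0],[[0,0,0],0],[[0,0,0],0],[[0,0,0],0]], "fingers": 19}}

```text
time: 6.45
tool_pos: [551.4, 17.6, 139.9]
tcp_rot: [179.6, 0.0, 102.9]
ft_force: [13.2, 4.3, -5.7]
finger_gap: 19.7
```

{"op": "drive_tool", "data": {"moves": [[[0.8,0.2,0],0],[[1.6,0.4,0],0],[[2.6,0.6,0],0],[[2.6,0.6,0],0],[[2.6,0.6,0],0],[[2.6,0.6,0],0],[[2.6,0.6,0],0],[[2.6,0.6,0],0]]}}

```text
time: 7.12
tool_pos: [552.2, 17.7, 139.7]
tcp_rot: [179.9, 0.0, 103.0]
ft_force: [4.5, 3.0, 1.7]
finger_gap: 19.8
```

{"op": "drive_tool", "data": {"moves": [[[0.6,0.1,0],0],[[1.3,0.3,0],0],[[1.3,0.3,0],0],[[1.3,0.3,0],0],[[1.3,0.3,0],0],[[1.3,0.3,0],0],[[1.3,0.3,0],0],[[1.3,0.3,0],0]]}}

```text
time: 7.78
tool_pos: [552.6, 17.8, 139.6]
tcp_rot: [-180.0, -0.0, 103.0]
ft_force: [-0.4, 1.4, 6.2]
finger_gap: 20.0
```

{"op": "drive_tool", "data": {"moves": [[[0,0,0],0],[[0,0,0],0],[[0,0,0],0],[[0,0,0],0],[[0,0,0],0],[[0,0,0],0],[[0,0,0],0],[[0,0,0],0]], "squeeze": 50}}

```text
time: 8.45
tool_pos: [552.5, 17.8, 139.7]
tcp_rot: [-180.0, -0.0, 103.0]
ft_force: [-0.6, 1.8, 7.2]
finger_gap: 19.7
```

```bash
python3 - <<'E'
from h import *
s=cam("side");crop(s,210,100,310,225,4.8,"s4.png")
x=r.sense();print(x["time"],x["tool_pos"],x["tcp_rot"],x["ft_force"],x["wrist_torque"],x["finger_gap"])
E
```

```text
8.5 [552.52991684  17.82069228 139.64399841] [-1.79968185e+02 -6.40394214e-03  1.02996143e+02] [-0.65187531  2.00795215  6.91130175] [ 0.33469352  0.36400099 -0.00902076] 19.958387901577854
```

View pics/s4.png

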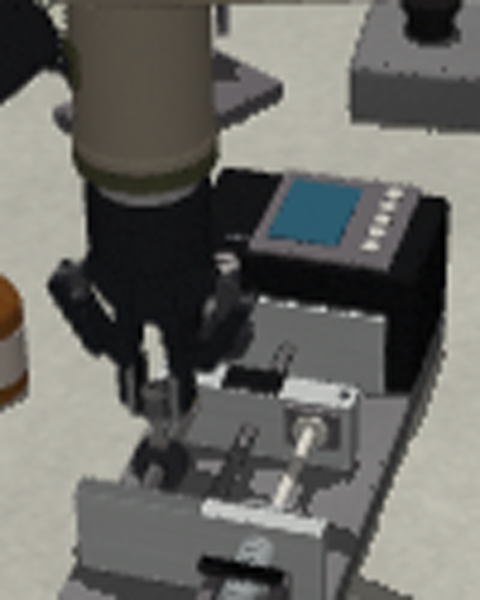

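{"op": "drive_tool", "data": {"moves": [[[0,0,0],3],[[0,0,0],7],[[0,0,0],11],[[0,0,0],15],[[0,0,0],19],[[0,0,0],23],[[0,0,0],27],[[0,0,0],30]]}}

```text
time: 9.17
tool_pos: [552.5, 17.6, 139.6]
tcp_rot: [-180.0, -0.0, 133.2]
ft_force: [-0.2, 1.0, 6.1]
finger_gap: 19.7
```

```bash
python3 - <<'E'
from h import *
x=r.sense();print(x["time"],x["tool_pos"],x["tcp_rot"],x["ft_force"],x["wrist_torque"],x["finger_gap"])
E
```

```text
9.1667 [552.49472809  17.59464817 139.55352927] [-1.79958877e+02 -8.91546243e-03  1.33199884e+02] [-0.15982193  1.01513405  6.05030768] [ 0.03271316  0.32664098 -0.10315526] 19.665870907949706
```

{"op": "drive_tool", "data": {"moves": [[[0,0,0],6],[[0,0,0],12],[[0,0,0],18],[[0,0,0],24],[[0,0,0],30],[[0,0,0],36],[[0,0,0],42],[[0,0,0],47]]}}

```text
time: 9.83
tool_pos: [552.6, 17.3, 139.5]
tcp_rot: [-180.0, -0.0, -179.7]
ft_force: [-0.7, 0.6, 3.8]
finger_gap: 19.4
```

```bash
python3 - <<'E'
from h import *
x=r.sense();print(x["time"],x["tool_pos"],x["tcp_rot"],x["ft_force"],x["wrist_torque"],x["finger_gap"])
s=cam("side");crop(s,210,100,310,225,4.8,"s5.png")
E
```

```text
9.8333 [552.60514933  17.31399602 139.46224572] [-1.79951040e+02 -2.10111154e-02 -1.79709013e+02] [-0.74218371  0.62941544  3.81220524] [-0.2494073   0.01051811 -0.06058815] 19.373682912688896
```

View pics/s5.png

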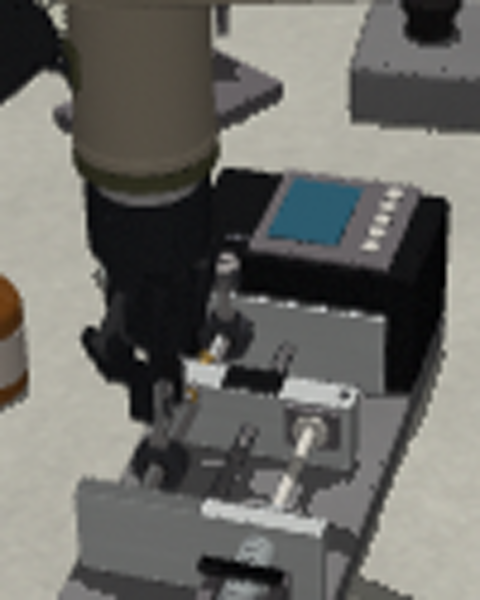

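{"op": "drive_tool", "data": {"moves": [[[0.1,-0.6,0],0],[[0.3,-1.2,0],0],[[0.4,-1.9,0],0],[[0.6,-2.5,0],0],[[0.7,-3.1,0],0],[[0.8,-3.7,0],0],[[1.0,-4.3,0],0],[[1.1,-4.9,0],0]]}}

```text
time: 10.55
tool_pos: [553.6, 12.9, 139.4]
tcp_rot: [180.0, -0.0, 179.8]
ft_force: [-1.2, 1.9, 5.1]
finger_gap: 19.8
```

```bash
python3 - <<'E'
from h import *
x=r.sense();print(x["time"],x["tool_pos"],x["tcp_rot"],x["ft_force"],x["wrist_torque"],x["finger_gap"])
s=cam("side");crop(s,210,100,310,225,4.8,"s6.png")
P=tri
E
```

```text
10.55 [553.6380317   12.94278178 139.43174207] [ 1.79998144e+02 -3.26787990e-02  1.79805832e+02] [-1.19385388  1.85922237  5.14177197] [0.07583055 0.21012091 0.13765582] 19.772692902028172
```

View pics/s6.png

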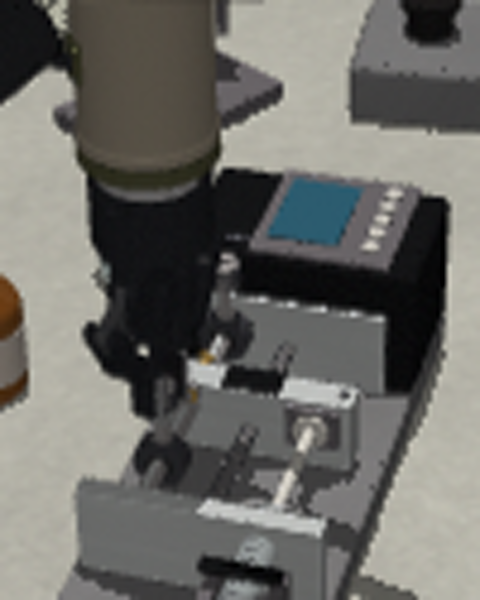

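{"op": "drive_tool", "data": {"moves": [[[0.3,-1.3,0],0],[[0.6,-2.6,0],0],[[0.9,-3.9,0],0],[[1.2,-5.2,0],0],[[1.5,-6.5,0],0],[[1.8,-7.8,0],0],[[2.1,-9.1,0],0],[[2.3,-10.2,0],0]]}}

```text
time: 11.27
tool_pos: [555.9, 2.7, 139.4]
tcp_rot: [180.0, -0.0, 179.8]
ft_force: [-1.9, 1.6, 5.8]
finger_gap: 19.9
```

```bash
python3 - <<'E'
from h import *
x=r.sense();print(x["time"],x["tool_pos"],x["tcp_rot"],x["ft_force"],x["wrist_torque"],x["finger_gap"])
s=cam("side");crop(s,235,160,285,205,16,"s7.png")
E
```

```text
11.2667 [555.92224681   2.69110267 139.43647389] [ 1.79998510e+02 -3.55888694e-02  1.79805723e+02] [-1.88869445  1.60865183  5.79254087] [0.04082089 0.19683179 0.0777219 ] 19.907728311846387
```

View pics/s7.png

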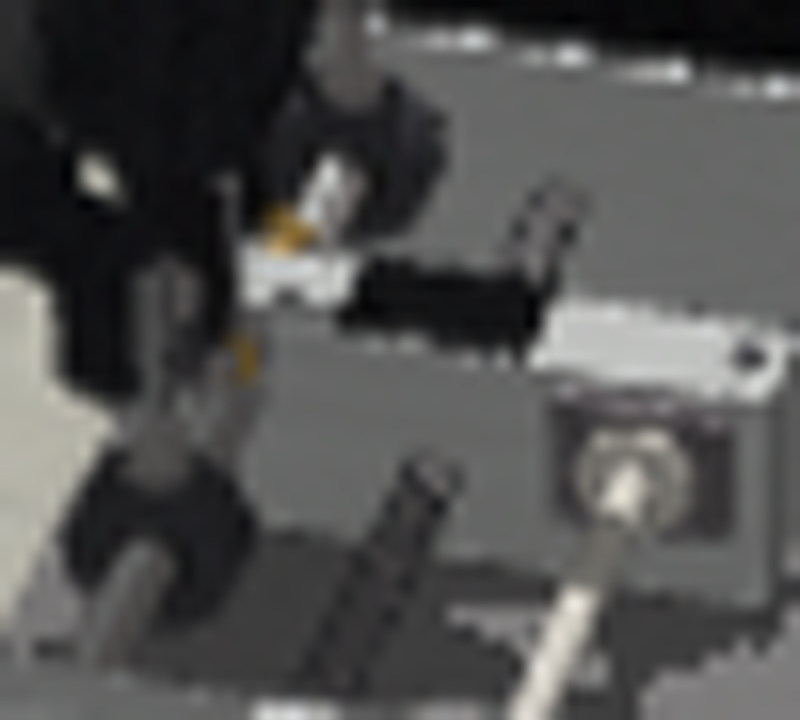

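{"op": "drive_tool", "data": {"moves": [[[0.1,-0.5,0],0],[[0.2,-1.0,0],0],[[0.3,-1.5,0],0],[[0.5,-2,0],0],[[0.6,-2.5,0],0],[[0.7,-3,0],0],[[0.8,-3.5,0],0],[[0.9,-3.9,0],0]]}}

```text
time: 11.98
tool_pos: [556.8, -1.2, 139.4]
tcp_rot: [180.0, -0.0, 179.8]
ft_force: [-1.7, 1.4, 5.8]
finger_gap: 19.7
```

{"op": "drive_tool", "data": {"moves": [[[0.1,-0.4,0],0],[[0.2,-0.8,0],0],[[0.3,-1.1,0],0],[[0.3,-1.5,0],0],[[0.4,-1.9,0],0],[[0.5,-2.2,0],0],[[0.6,-2.6,0],0],[[0.7,-2.9,0],0]]}}

```text
time: 12.65
tool_pos: [557.4, -4.1, 139.4]
tcp_rot: [-180.0, -0.0, 179.8]
ft_force: [-1.6, 1.4, 6.7]
finger_gap: 19.5
```

{"op": "drive_tool", "data": {"moves": [[[0.1,-0.4,0],0],[[0.2,-0.8,0],0],[[0.3,-1.1,0],0],[[0.3,-1.5,0],0],[[0.4,-1.9,0],0],[[0.5,-2.2,0],0],[[0.6,-2.6,0],0],[[0.7,-2.9,0],0]]}}

```text
time: 13.32
tool_pos: [558.1, -7.0, 139.4]
tcp_rot: [-180.0, -0.0, 179.8]
ft_force: [-1.0, 2.3, 5.8]
finger_gap: 19.1
```

```bash
python3 - <<'E'
from h import *
x=r.sense();print(x["time"],x["tool_pos"],x["tcp_rot"],x["ft_force"],x["wrist_torque"],x["finger_gap"])
s=cam("side");crop(s,235,160,285,205,16,"s8.png")
E
```

```text
13.3167 [558.11955434  -6.98954151 139.40532595] [-1.79998177e+02 -4.99752181e-02  1.79806104e+02] [-0.97043088  2.27685113  5.78785523] [0.05749883 0.34595632 0.0844578 ] 19.052653334194797
```

View pics/s8.png

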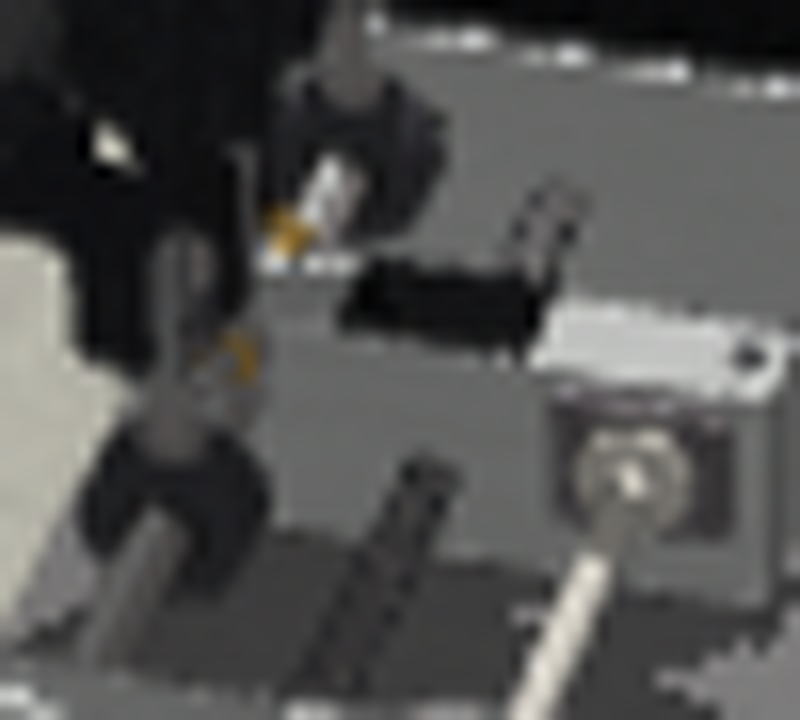

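{"op": "drive_tool", "data": {"moves": [[[0.1,-0.4,0],0],[[0.2,-0.8,0],0],[[0.2,-1.0,0],0],[[0.3,-1.3,0],0],[[0.4,-1.6,0],0],[[0.4,-1.9,0],0],[[0.5,-2.2,0],0],[[0.6,-2.4,0],0]]}}

```text
time: 14.03
tool_pos: [558.7, -9.4, 139.4]
tcp_rot: [-180.0, -0.1, 179.8]
ft_force: [-2.5, 2.5, 6.8]
finger_gap: 19.8
```

{"op": "drive_tool", "data": {"moves": [[[0.1,-0.4,0],0],[[0.2,-0.8,0],0],[[0.2,-1.0,0],0],[[0.3,-1.3,0],0],[[0.4,-1.6,0],0],[[0.4,-1.9,0],0],[[0.5,-2.2,0],0],[[0.6,-2.4,0],0]]}}

```text
time: 14.7
tool_pos: [559.2, -11.8, 139.4]
tcp_rot: [-180.0, -0.1, 179.8]
ft_force: [-1.8, 1.2, 7.5]
finger_gap: 19.7
```

{"op": "drive_tool", "data": {"moves": [[[0.1,-0.4,0],0],[[0.2,-0.8,0],0],[[0.2,-1.0,0],0],[[0.3,-1.3,0],0],[[0.4,-1.6,0],0],[[0.4,-1.9,0],0],[[0.5,-2.2,0],0],[[0.6,-2.4,0],0]]}}

```text
time: 15.37
tool_pos: [559.8, -14.2, 139.4]
tcp_rot: [-180.0, -0.1, 179.8]
ft_force: [-2.6, 0.6, 7.6]
finger_gap: 19.6
```

```bash
python3 - <<'E'
from h import *
x=r.sense();print(x["time"],x["tool_pos"],x["tcp_rot"],x["ft_force"],x["wrist_torque"],x["finger_gap"])
s=cam("side");crop(s,235,160,285,205,16,"s9.png")
E
```

```text
15.3667 [559.77852101 -14.22508832 139.39395707] [-1.79995198e+02 -6.67611819e-02  1.79805218e+02] [-2.60951712  0.5673583   7.55493091] [-0.02333053  0.45077653  0.0524768 ] 19.568803449715034
```

View pics/s9.png

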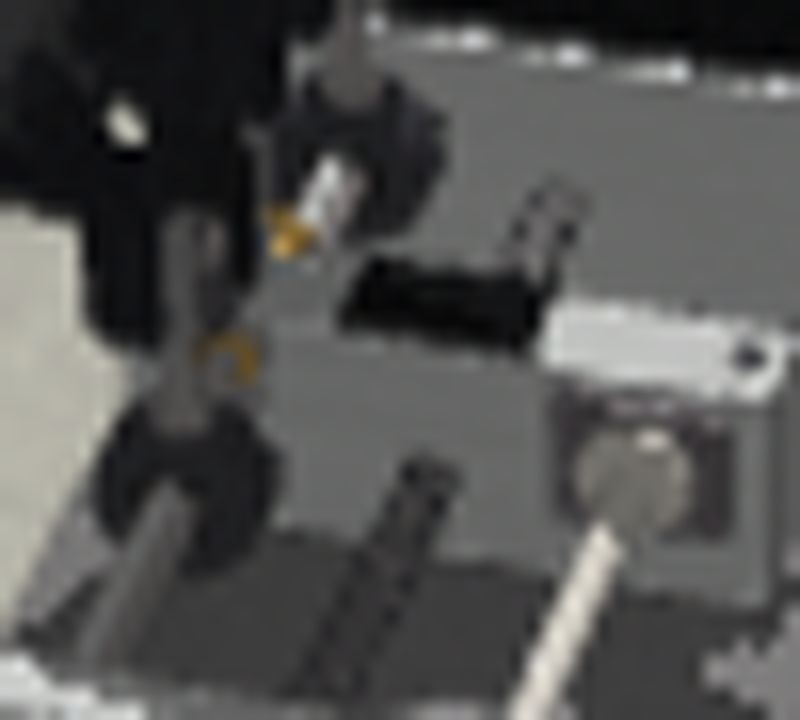

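{"op": "drive_tool", "data": {"moves": [[[0.1,-0.4,0],0],[[0.2,-0.8,0],0],[[0.2,-1.0,0],0],[[0.3,-1.3,0],0],[[0.4,-1.6,0],0],[[0.4,-1.9,0],0],[[0.5,-2.2,0],0],[[0.6,-2.4,0],0]]}}

```text
time: 16.08
tool_pos: [560.4, -16.6, 139.4]
tcp_rot: [-180.0, -0.1, 179.8]
ft_force: [-3.9, 1.6, 6.5]
finger_gap: 19.4
```

{"op": "drive_tool", "data": {"moves": [[[0.1,-0.3,0],0],[[0.1,-0.5,0],0],[[0.2,-0.8,0],0],[[0.2,-1.0,0],0],[[0.3,-1.3,0],0],[[0.3,-1.5,0],0],[[0.4,-1.8,0],0],[[0.4,-1.9,0],0]]}}

```text
time: 16.75
tool_pos: [560.8, -18.6, 139.4]
tcp_rot: [-180.0, -0.1, 179.8]
ft_force: [-2.5, 1.6, 6.8]
finger_gap: 19.6
```

{"op": "drive_tool", "data": {"moves": [[[0,-0.3,0],0],[[0.1,-0.5,0],0],[[0.1,-0.8,0],0],[[0.2,-1.0,0],0],[[0.2,-1.3,0],0],[[0.2,-1.5,0],0],[[0.3,-1.8,0],0],[[0.3,-2,0],0]]}}

```text
time: 17.42
tool_pos: [561.1, -20.5, 139.4]
tcp_rot: [-180.0, -0.1, 179.8]
ft_force: [-1.3, 2.1, 7.6]
finger_gap: 19.6
```

```bash
python3 - <<'E'
from h import *
x=r.sense();print(x["time"],x["tool_pos"],x["tcp_rot"],x["ft_force"],x["wrist_torque"],x["finger_gap"])
s=cam("side");crop(s,235,160,285,205,16,"s10.png")
x=r.sense();print(x["time"],x["tool_pos"],x["ft_force"])
E
```

```text
17.4167 [561.11635501 -20.49515374 139.38612015] [-1.79997265e+02 -6.21878062e-02  1.79807862e+02] [-1.29410464  2.05212635  7.58034362] [0.04977574 0.32665352 0.06272616] 19.645335678797984
17.4667 [561.14568834 -20.5550706  139.42229921] [-3.01288126  1.01587461  7.52742838]
```

View pics/s10.png

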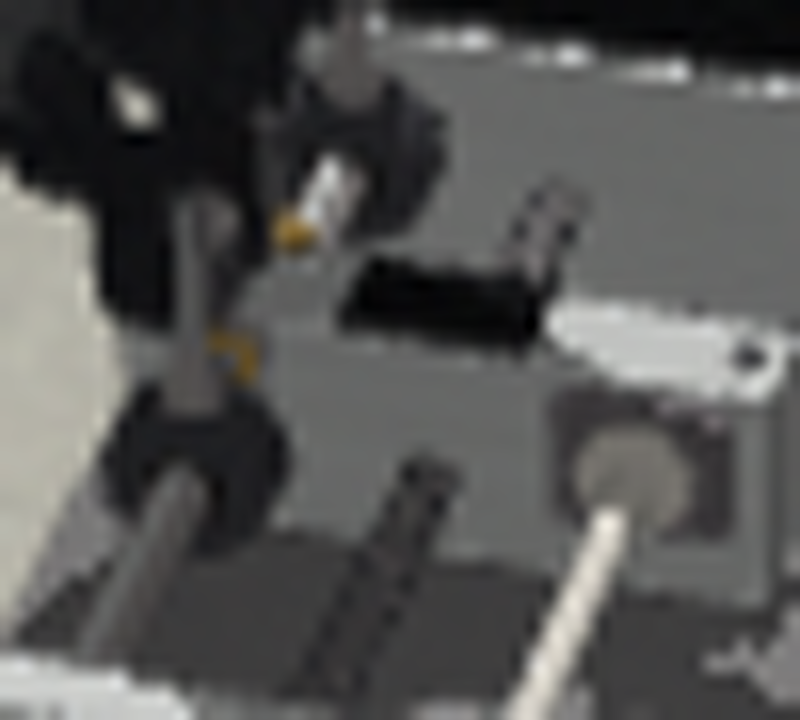

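{"op": "drive_tool", "data": {"moves": [[[0.1,-0.3,0],0],[[0.1,-0.5,0],0],[[0.2,-0.8,0],0],[[0.2,-1.0,0],0],[[0.3,-1.3,0],0],[[0.3,-1.5,0],0],[[0.4,-1.8,0],0],[[0.4,-2,0],0]]}}

```text
time: 18.13
tool_pos: [561.6, -22.5, 139.4]
tcp_rot: [-180.0, -0.1, 179.8]
ft_force: [-2.3, 1.1, 6.4]
finger_gap: 19.8
```

{"op": "drive_tool", "data": {"moves": [[[0,-0.2,0],0],[[0.1,-0.4,0],0],[[0.1,-0.6,0],0],[[0.2,-0.8,0],0],[[0.2,-1.0,0],0],[[0.3,-1.2,0],0],[[0.3,-1.4,0],0],[[0.3,-1.5,0],0]]}}

```text
time: 18.8
tool_pos: [561.9, -24.0, 139.4]
tcp_rot: [-180.0, -0.1, 179.8]
ft_force: [-2.4, 1.6, 6.1]
finger_gap: 19.9
```

{"op": "drive_tool", "data": {"moves": [[[0,-0.2,0],0],[[0.1,-0.4,0],0],[[0.1,-0.6,0],0],[[0.2,-0.8,0],0],[[0.2,-1.0,0],0],[[0.3,-1.2,0],0],[[0.3,-1.4,0],0],[[0.3,-1.5,0],0]]}}

```text
time: 19.47
tool_pos: [562.2, -25.5, 139.4]
tcp_rot: [-180.0, -0.1, 179.8]
ft_force: [-1.8, 2.5, 6.8]
finger_gap: 19.6
```

```bash
python3 - <<'E'
from h import *
x=r.sense();print(x["time"],x["tool_pos"],x["tcp_rot"],x["ft_force"],x["wrist_torque"],x["finger_gap"])
s=cam("side");crop(s,235,160,285,205,16,"s11.png")
x=r.sense();print(x["time"],x["tool_pos"],x["ft_force"])
s=cam("top");crop(s,200,150,345,250,5,"t11.png")
x=r.sense();print(x["time"],x["tool_pos"],x["ft_force"])
E
```

```text
19.4667 [562.19256308 -25.49107984 139.39561137] [-1.79998573e+02 -5.16299142e-02  1.79806963e+02] [-1.77691184  2.48533666  6.81348681] [0.05100552 0.33232119 0.12286103] 19.633654098522655
19.5167 [562.21513384 -25.5086671  139.42790621] [-1.44617005  1.67166965  5.83652659]
19.5667 [562.17984019 -25.47076482 139.4065613 ] [-0.99625112  0.65564029  6.52825598]
```

View pics/s11.png

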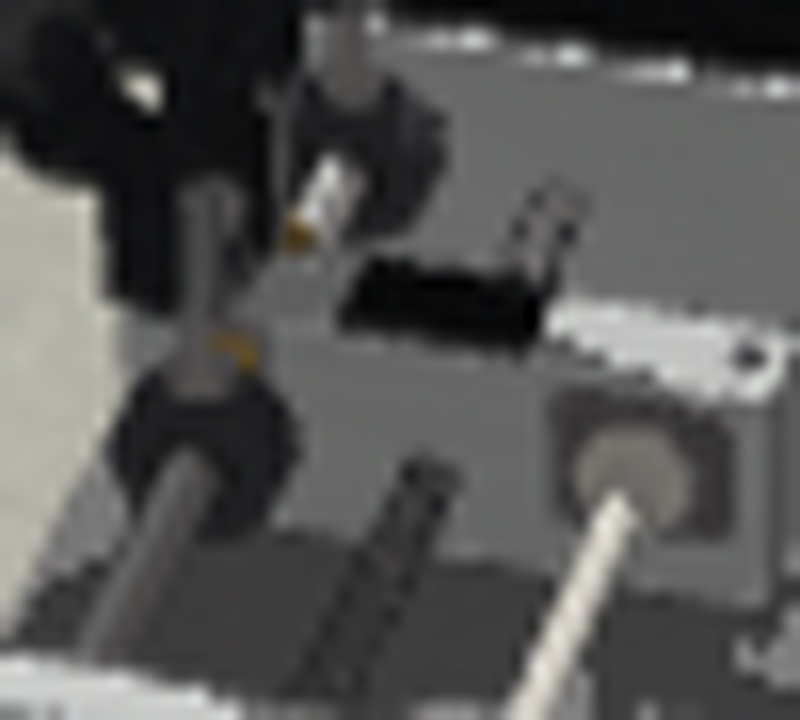

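View pics/t11.png

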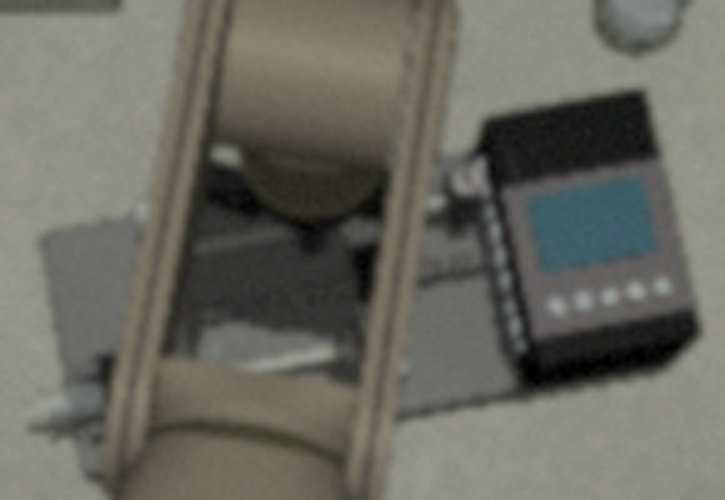

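{"op": "drive_tool", "data": {"moves": [[[0,-0.2,0],0],[[0.1,-0.4,0],0],[[0.1,-0.6,0],0],[[0.2,-0.8,0],0],[[0.2,-1.0,0],0],[[0.3,-1.2,0],0],[[0.3,-1.4,0],0],[[0.3,-1.5,0],0]]}}

```text
time: 20.23
tool_pos: [562.4, -26.6, 139.4]
tcp_rot: [180.0, -0.1, 179.8]
ft_force: [-2.4, 3.0, 6.9]
finger_gap: 20.1
```

{"op": "drive_tool", "data": {"moves": [[[0,-0.2,0],0],[[0.1,-0.4,0],0],[[0.1,-0.6,0],0],[[0.2,-0.8,0],0],[[0.2,-1.0,0],0],[[0.3,-1.2,0],0],[[0.3,-1.4,0],0],[[0.3,-1.5,0],0]]}}

```text
time: 20.9
tool_pos: [562.7, -27.8, 139.4]
tcp_rot: [179.9, -0.1, 179.8]
ft_force: [-3.0, 5.3, 6.7]
finger_gap: 19.6
```

```bash
cat > avg.py <<'E'
from h import *
F=[];P=[]
for i in range(10):
    cam("side");x=r.sense();F.append(x["ft_force"]);P.append(x["tool_pos"])
F=np.array(F);P=np.array(P);u=np.array([-.22,.9755,0])
print(x["time"],P.mean(0).round(2),F.mean(0).round(2),"fu",(F@u).mean().round(2),(F@u).std().round(2),(F@u).round(1),x["wrist_torque"].round(3),x["finger_gap"])
E
python3 avg.py
```

```text
21.4 [562.71 -27.78 139.41] [-2.63  4.45  6.93] fu 4.92 0.39 [4.5 5.2 4.2 4.7 5.1 5.3 5.1 4.5 5.4 5.2] [0.608 0.397 0.086] 19.954439331826855
```

{"op": "drive_tool", "data": {"moves": [[[0,-0.1,0],0],[[0,-0.2,0],0],[[0.1,-0.4,0],0],[[0.1,-0.5,0],0],[[0.1,-0.6,0],0],[[0.2,-0.8,0],0],[[0.2,-1,0],0],[[0.2,-1,0],0]]}}

```text
time: 22.07
tool_pos: [562.9, -28.6, 139.4]
tcp_rot: [179.9, -0.1, 179.8]
ft_force: [-2.0, 5.1, 7.8]
finger_gap: 19.6
```

```bash
python3 avg.py
```

```text
22.5667 [562.88 -28.59 139.4 ] [-2.39  5.41  7.41] fu 5.8 0.59 [6.3 4.8 6.5 6.4 6.4 5.6 4.9 5.9 5.3 5.9] [0.74  0.443 0.106] 20.02259455904645
```

{"op": "drive_tool", "data": {"moves": [[[0,-0.1,0],0],[[0,-0.2,0],0],[[0.1,-0.4,0],0],[[0.1,-0.5,0],0],[[0.1,-0.6,0],0],[[0.2,-0.8,0],0],[[0.2,-0.9,0],0],[[0.2,-0.9,0],0]]}}

```text
time: 23.23
tool_pos: [563.1, -29.3, 139.4]
tcp_rot: [179.9, -0.1, 179.8]
ft_force: [-2.7, 6.4, 7.0]
finger_gap: 19.5
```

```bash
python3 avg.py
```

```text
23.7333 [563.04 -29.3  139.4 ] [-3.04  6.37  7.47] fu 6.88 0.46 [7.1 5.9 6.9 6.9 6.8 6.6 7.3 7.8 6.9 6.6] [0.847 0.486 0.069] 19.389287629205832
```

{"op": "drive_tool", "data": {"moves": [[[0,0,0],-4],[[0,0,0],-9],[[0,0,0],-14],[[0,0,0],-19],[[0,0,0],-24],[[0,0,0],-29],[[0,0,0],-34],[[0,0,0],-38]]}}

```text
time: 24.4
tool_pos: [562.9, -29.1, 139.5]
tcp_rot: [180.0, -0.1, 141.6]
ft_force: [-4.0, 6.6, 8.7]
finger_gap: 19.8
```

```bash
python3 avg.py
```

```text
24.9 [562.95 -29.15 139.46] [-3.52  7.04  8.44] fu 7.64 0.31 [8.2 7.6 7.7 7.7 7.3 8.1 7.6 7.3 7.4 7.5] [ 1.051  0.727 -0.056] 20.041232411774242
```

{"op": "drive_tool", "data": {"moves": [[[0,0,0],-4],[[0,0,0],-9],[[0,0,0],-14],[[0,0,0],-19],[[0,0,0],-24],[[0,0,0],-29],[[0,0,0],-34],[[0,0,0],-38]]}}

```text
time: 25.57
tool_pos: [562.9, -28.9, 139.6]
tcp_rot: [-179.9, -0.1, 103.6]
ft_force: [-3.7, 7.4, 9.4]
finger_gap: 19.8
```

```bash
python3 avg.py
```

```text
26.0667 [562.95 -28.92 139.61] [-3.67  7.74  9.73] fu 8.35 0.61 [8.2 9.2 8.6 8.2 8.2 8.6 8.  7.9 9.5 7.3] [ 1.195e+00  9.150e-01 -1.000e-03] 19.606456801181416
```

{"op": "drive_tool", "data": {"moves": [[[0,0,0],-2],[[0,0,0],-4],[[0,0,0],-6],[[0,0,0],-8],[[0,0,0],-10],[[0,0,0],-10],[[0,0,0],-10],[[0,0,0],-10]]}}

```text
time: 26.73
tool_pos: [563.3, -30.0, 139.8]
tcp_rot: [-180.0, -0.0, 93.8]
ft_force: [-2.4, 3.5, 8.9]
finger_gap: 19.7
```

```bash
python3 avg.py; python3 -c "
from h import *
x=r.sense();print(x['tcp_rot'],x['joint_efforts'][5])"
```

```text
27.2333 [563.31 -29.98 139.82] [-3.05  3.44  9.18] fu 4.03 0.64 [4.4 3.1 4.1 4.7 3.  4.1 4.4 3.3 5.  4.1] [0.493 0.581 0.079] 19.50597939822669
[-1.79971218e+02 -3.90956826e-02  9.38073451e+01] 0.05324435303919017
```

{"op": "drive_tool", "data": {"moves": [[[0,0,0],0],[[0,0,0],0],[[0,0,0],0],[[0,0,0],0],[[0,0,0],-2],[[0,0,0],-4],[[0,0,0],-6],[[0,0,0],-8]], "squeeze": 100}}

```text
time: 27.9
tool_pos: [563.2, -30.9, 139.9]
tcp_rot: [-180.0, 0.1, 85.7]
ft_force: [-4.7, -1.7, 10.0]
finger_gap: 19.6
```

```bash
python3 avg.py; python3 -c "
from h import *
x=r.sense();print(x['tcp_rot'],x['joint_efforts'][5])
s=cam('side');crop(s,235,150,285,195,16,'s12.png')"
```

```text
28.4 [563.16 -30.93 139.85] [-3.82 -0.79  9.67] fu 0.07 0.39 [ 0.2 -0.2  0.2 -0.2  0.9 -0.4 -0.1  0.5  0.2 -0.4] [-0.212  0.727  0.182] 19.463363780373108
[-1.79947911e+02  5.33459918e-02  8.57992077e+01] 0.18114537466317415
```

View pics/s12.png

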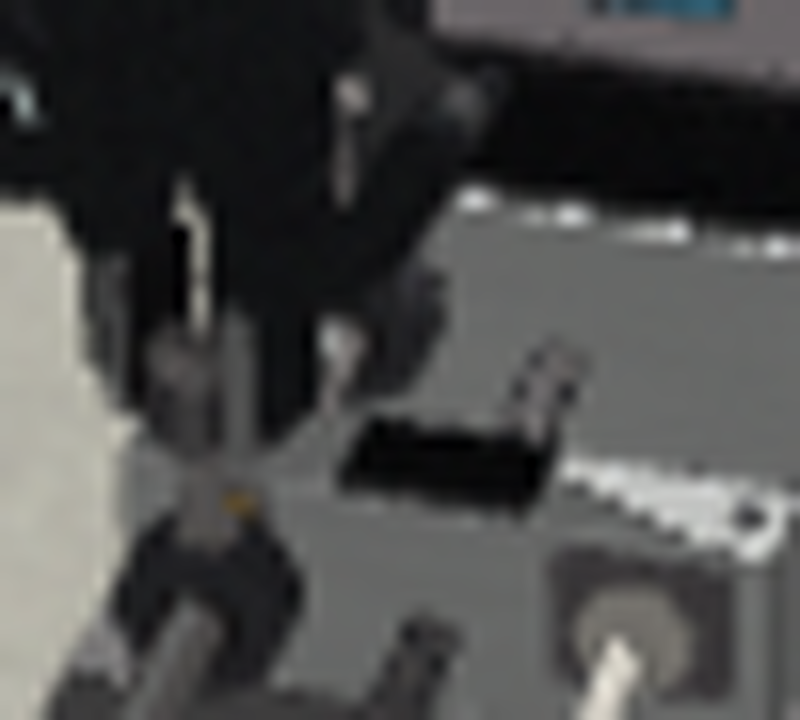

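{"op": "drive_tool", "data": {"moves": [[[0,0,0],-2],[[0,0,0],-4],[[0,0,0],-6],[[0,0,0],-8],[[0,0,0],-10],[[0,0,0],-12],[[0,0,0],-14],[[0,0,0],-16]]}}

```text
time: 29.12
tool_pos: [562.4, -31.7, 139.6]
tcp_rot: [-179.9, 0.2, 69.7]
ft_force: [-4.3, -0.4, 7.9]
finger_gap: 19.9
```

```bash
python3 -c "
from h import *
x=r.sense();print(x['wrist_torque'],x['tcp_rot'],x['joint_efforts'][5])"; python3 avg.py
```

```text
[ 0.00779742  0.79950135 -0.0220383 ] [-1.79888946e+02  1.64428285e-01  6.96945705e+01] -0.5585635453462601
29.6167 [562.57 -31.32 139.58] [-6.42 -2.78 10.13] fu -1.29 0.42 [-1.2 -1.2 -0.7 -1.5 -1.3 -2.1 -1.7 -1.3 -0.6 -1.4] [-0.433  1.159 -0.081] 19.33295133611548
```

{"op": "drive_tool", "data": {"moves": [[[0,0,0],0],[[0,0,0],0],[[-0.4,0.8,0],0],[[-0.9,1.5,0],5],[[-0.9,1.5,0],12],[[-0.9,1.5,0],19],[[-0.9,1.5,0],26],[[-0.9,1.5,0],33]], "fingers": 30}}

```text
time: 30.28
tool_pos: [562.3, -28.7, 138.6]
tcp_rot: [-179.9, -0.0, 103.3]
ft_force: [-0.9, 0.0, -0.1]
finger_gap: 30.4
```

```bash
python3 avg.py;  python3 -c "
from h import *
s=cam('side');crop(s,235,150,285,195,16,'s13.png')"
```

```text
30.7833 [562.51 -28.82 138.95] [-0.19  0.18  0.1 ] fu 0.22 0.38 [-0.  -0.1  0.6  0.5  0.5  0.1  0.9 -0.3 -0.2  0.3] [ 0.018  0.007 -0.044] 29.899021053857492
```

View pics/s13.png

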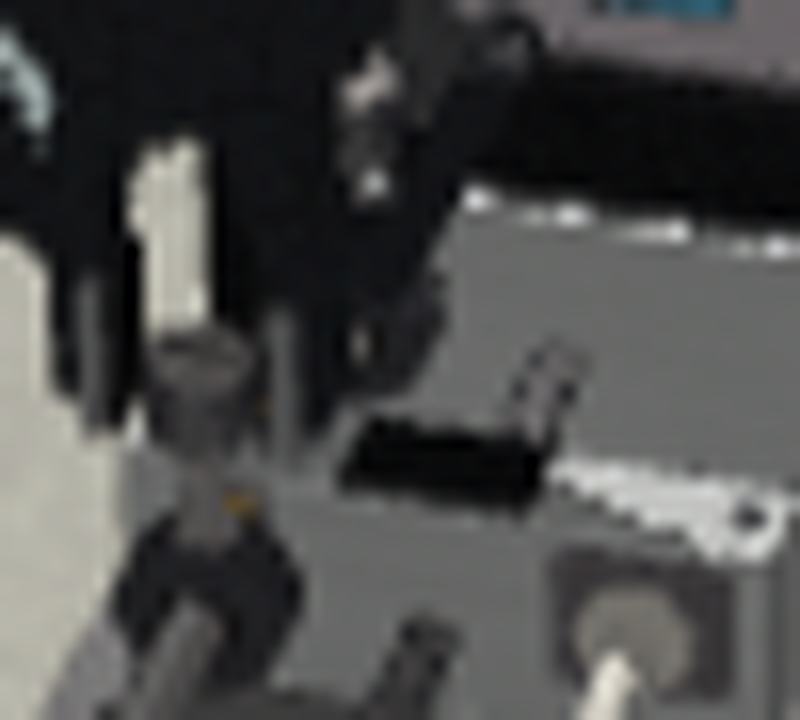

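{"op": "drive_tool", "data": {"moves": [[[0.4,-0.5,0],7],[[0.4,-0.5,0],14],[[0.4,-0.5,0],20],[[0.4,-0.5,0],25],[[0.4,-0.5,0],25],[[0.4,-0.5,0],25],[[0.4,-0.5,0],25],[[0.4,-0.5,0],25]]}}

```text
time: 31.5
tool_pos: [563.1, -29.4, 139.2]
tcp_rot: [-180.0, 0.0, 127.9]
ft_force: [0.0, 0.2, 0.4]
finger_gap: 30.3
```

{"op": "drive_tool", "data": {"moves": [[[0,0,0],0],[[0,0,0],0],[[0,0,0],0],[[0,0,0],0],[[0,0,0],0],[[0,0,0],0],[[0,0,0],0],[[0,0,0],0]], "fingers": 18, "squeeze": 60}}

```text
time: 32.17
tool_pos: [563.4, -29.2, 139.5]
tcp_rot: [180.0, 0.0, 128.0]
ft_force: [2.3, 3.0, 2.5]
finger_gap: 19.1
```

```bash
python3 avg.py
```

```text
32.6667 [563.4  -29.27 139.52] [3.02 3.84 3.13] fu 3.08 0.44 [3.1 2.5 2.7 2.9 3.6 2.4 3.1 3.2 3.8 3.6] [ 0.757 -0.605  0.002] 19.252901139597466
```

{"op": "drive_tool", "data": {"moves": [[[0,0,0],0],[[0,0,0],0],[[0,0,0],-1],[[0,0,0],-2],[[0,0,0],-3],[[0,0,0],-4],[[0,0,0],-5],[[0,0,0],-6]]}}

```text
time: 33.33
tool_pos: [562.9, -28.7, 139.5]
tcp_rot: [180.0, -0.1, 122.0]
ft_force: [0.2, 6.4, 6.0]
finger_gap: 19.1
```

```bash
python3 -c "
from h import *
x=r.sense();print(x['wrist_torque'],x['tcp_rot'],x['joint_efforts'][5])"; python3 avg.py
```

```text
[ 1.28559712 -0.104205    0.13987011] [ 1.79985049e+02 -7.46494076e-02  1.21966392e+02] -0.3261117171496153
33.8333 [562.9  -28.66 139.49] [0.87 7.18 6.46] fu 6.81 0.4 [6.4 6.4 7.4 7.2 6.5 6.7 6.2 7.2 7.1 7.1] [ 1.247 -0.071  0.059] 19.16199576882867
```

{"op": "drive_tool", "data": {"moves": [[[0,0,0],0],[[0,0,0],0],[[0,0,0],0],[[0,0,0],0],[[0,0,0],0],[[0,0,0],0],[[0,0,0],0],[[0,0,0],0]], "fingers": 2, "squeeze": 60}}

```text
time: 34.5
tool_pos: [562.9, -28.7, 139.5]
tcp_rot: [180.0, -0.1, 122.0]
ft_force: [-0.4, 7.3, 6.4]
finger_gap: 18.8
```

```bash
python3 avg.py
```

```text
35.0 [562.9  -28.64 139.52] [0.6  7.09 6.7 ] fu 6.79 0.49 [6.5 7.1 6.4 7.1 6.6 6.1 7.6 6.3 7.4 6.7] [ 1.292 -0.071  0.108] 18.752436471004998
```

{"op": "drive_tool", "data": {"moves": [[[0,0,0],0],[[0,0,0],0],[[0,0,0],-1],[[0,0,0],-2],[[0,0,0],-3],[[0,0,0],-4],[[0,0,0],-5],[[0,0,0],-6]]}}

```text
time: 35.67
tool_pos: [563.4, -29.8, 139.5]
tcp_rot: [180.0, 0.1, 116.0]
ft_force: [2.5, 1.8, 4.0]
finger_gap: 18.9
```

```bash
python3 -c "
from h import *
x=r.sense();print(x['wrist_torque'],x['tcp_rot'],x['joint_efforts'][5])"; python3 avg.py
```

```text
[ 0.35118017 -0.6028241   0.07739774] [1.79984077e+02 7.40095732e-02 1.15965115e+02] -0.5737416073679924
36.1667 [563.39 -29.72 139.51] [4.21 0.85 4.55] fu -0.09 0.64 [ 0.8  0.4  0.2  0.7 -0.7  0.4 -0.4 -0.3 -1.1 -0.9] [-0.046 -0.709 -0.079] 18.838866406840303
```

```bash
python3 -c "
import cv2,numpy as np
a=cv2.imread('pics/side0.png')[172:200,230:258]
b=cv2.imread('pics/t1.png')
a=cv2.resize(a,None,fx=14,fy=14,interpolation=cv2.INTER_CUBIC)
c=cv2.imread('pics/s13.png');c=c[250:640,60:390];c=cv2.resize(c,(332,392))
c=np.clip(c*2.0,0,255).astype(np.uint8)
cv2.imwrite('pics/cmp.png',np.hstack([a,c[:392]]))
"
```

```text
(no output)
```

View pics/cmp.png

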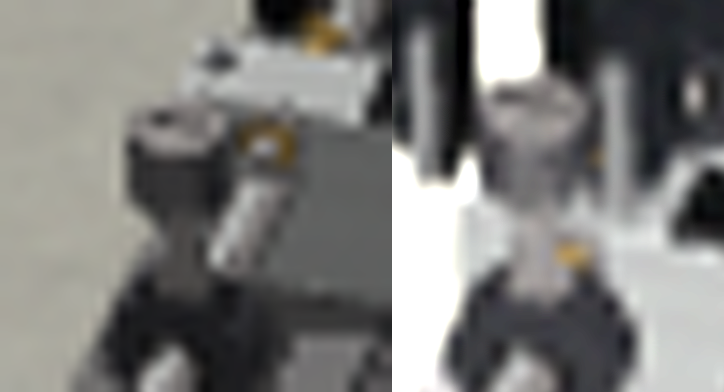

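{"op": "drive_tool", "data": {"moves": [[[0,0,0],0],[[0,0,0],0],[[0,0,0],-2],[[0,0,0],-4],[[0,0,0],-7],[[0,0,0],-10],[[0,0,0],-13],[[0,0,0],-16]], "squeeze": 120}}

```text
time: 36.83
tool_pos: [563.1, -29.6, 139.4]
tcp_rot: [-180.0, 0.0, 99.9]
ft_force: [3.2, 1.0, 5.8]
finger_gap: 17.2
```

```bash
python3 -c "
from h import *
x=r.sense();print(x['wrist_torque'],x['tcp_rot'],x['joint_efforts'][5])"; python3 avg.py
```

```text
[ 0.01619808 -0.53688803 -0.05277831] [-1.79998104e+02  2.28619926e-02  9.98972993e+01] -1.4795833826065063
37.3333 [563.1  -29.58 139.39] [3.5  0.48 5.59] fu -0.3 0.45 [ 0.   0.5 -0.7 -0.1 -0.9 -0.2  0.2 -0.6 -1.  -0.3] [ 0.04  -0.553 -0.089] 16.657517192863985
```

{"op": "drive_tool", "data": {"moves": [[[0,0,0],0],[[0,0,0],0],[[0,0,0],0],[[0,0,0],0],[[0,0,0],0],[[0,0,0],0],[[0,0,0],0],[[0,0,0],0]], "fingers": 36, "squeeze": 60}}

```text
time: 38.0
tool_pos: [563.0, -29.4, 139.2]
tcp_rot: [-180.0, -0.0, 100.0]
ft_force: [0.6, 0.7, -0.5]
finger_gap: 35.9
```

```bash
python3 -c "
from h import *
s=cam('side');crop(s,230,152,270,192,15,'s14.png')
im=cv2.cvtColor(s['pixels'],cv2.COLOR_RGB2BGR)[165:193,234:262]
a=cv2.imread('pics/side0.png')[172:200,230:258]
f=lambda a,g:np.clip(cv2.resize(a,None,fx=14,fy=14,interpolation=cv2.INTER_CUBIC)*g,0,255).astype(np.uint8)
cv2.imwrite('pics/cmp2.png',np.hstack([f(a,1.),f(im,2.)]))
x=r.sense();print(x['time'],x['tool_pos'],x['ft_force'])
"
```

```text
38.05 [563.08718561 -29.42218729 139.24183882] [ 0.20538345  0.79480472 -0.33547134]
```

View pics/cmp2.png

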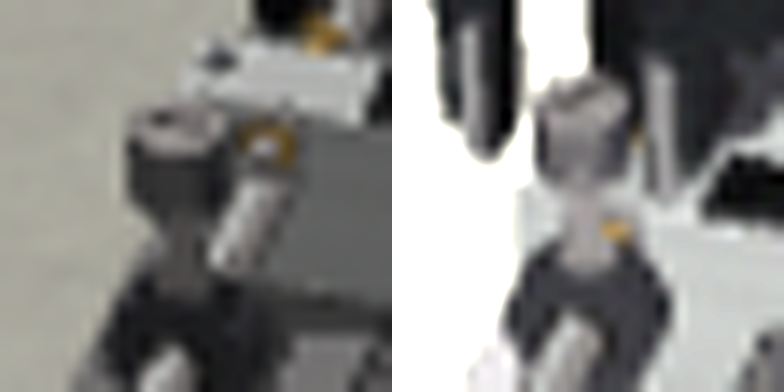

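```bash
python3 -c "
import cv2,numpy as np
def f(a,k):
    a=cv2.resize(a,(int(a.shape[1]*k),int(a.shape[0]*k)),interpolation=cv2.INTER_CUBIC).astype(float)
    m=a[60:200,50:200]
    a=(a-m.min())/(m.max()-m.min())*255
    return np.clip(a,0,255).astype(np.uint8)
A=cv2.imread('pics/side0.png')[176:188,236:250]
c=cv2.imread('pics/s13.png')[310:310+192,130:130+224]   # 16x, origin 235+130/16=243, 150+310/16=169.4
d=cv2.imread('pics/s14.png')[255:255+180,195:195+210]  # 15x ; 
print(A.shape)
cv2.imwrite('pics/cmp3.png',np.hstack([f(A,18)[:216,:252],f(c,18/16)[:216,:252],f(d,18/15)[:216,:252]]))
"
```

```text
(12, 14, 3)
```

View pics/cmp3.png

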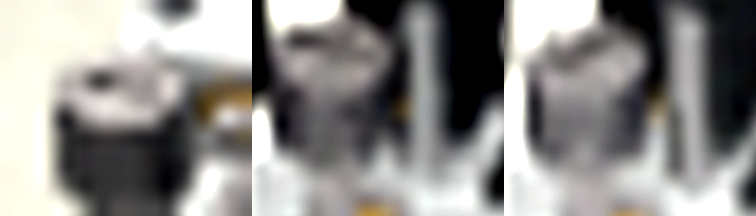

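```bash
cat > rect.py <<'E'
from h import *
import sys
def rect(img,s,cx,cy,half=14,k=8):
    n=int(2*half*k);g=np.arange(n)/k-half
    X,Y=np.meshgrid(cx+g,cy-g)   # image right=+x world, up=+y
    p=proj(s,np.stack([X,Y,np.full_like(X,136.)],-1).reshape(-1,3)).reshape(n,n,2).astype(np.float32)
    o=cv2.remap(img,p[...,0],p[...,1],cv2.INTER_CUBIC).astype(float)
    m=o[n//4:3*n//4,n//4:3*n//4];o=(o-m.min())/(m.max()-m.min())*255
    return np.clip(o,0,255).astype(np.uint8)
s=cam("side");t=cam("top")
now=cv2.cvtColor(s["pixels"],cv2.COLOR_RGB2BGR); cv2.imwrite("pics/%s.png"%sys.argv[1],now)
a=cv2.imread("pics/side0.png");b=cv2.imread("pics/top0.png")
c=cv2.imread("pics/s13.png");c13=np.zeros_like(now);sm=cv2.resize(c,(50,45),interpolation=cv2.INTER_AREA);c13[150:195,235:285]=sm
x=r.sense();print(x["time"])
A=rect(a,s,548.3,16.7);B=rect(b,t,551.8,19.5)
hx,hy=559.5,-30.5
C=rect(c13,s,hx,hy);D=rect(now,s,hx,hy)
cv2.imwrite("pics/r_%s.png"%sys.argv[1],np.vstack([np.hstack([A,B]),np.hstack([C,D])]))
E
python3 rect.py n1
```

```text
38.15
```

View pics/r_n1.png

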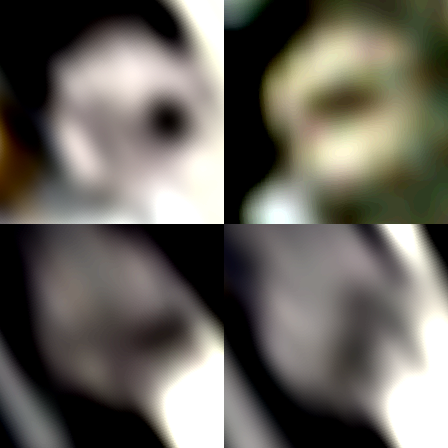

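{"op": "drive_tool", "data": {"moves": [[[0,0,8],0],[[0,0,20],0],[[0,0,40],0],[[0,0,60],0],[[0,0,80],0],[[0,0,95],0],[[0,0,100],0],[[0,0,100],0]]}}

```text
time: 38.82
tool_pos: [564.4, -29.6, 242.3]
tcp_rot: [179.7, 0.1, 100.0]
ft_force: [0.2, 0.5, 0.8]
finger_gap: 36.0
```

```bash
python3 rect.py n2; python3 -c "
import cv2,numpy as np
a=cv2.imread('pics/n2.png')[150:195,230:280];cv2.imwrite('pics/n2c.png',cv2.resize(a,None,fx=14,fy=14,interpolation=cv2.INTER_CUBIC))"
```

```text
38.9167
```

View pics/r_n2.png

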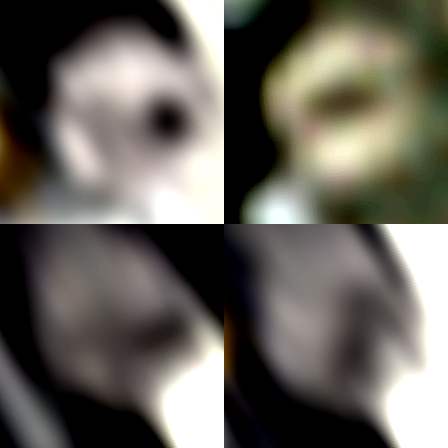

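View pics/n2c.png

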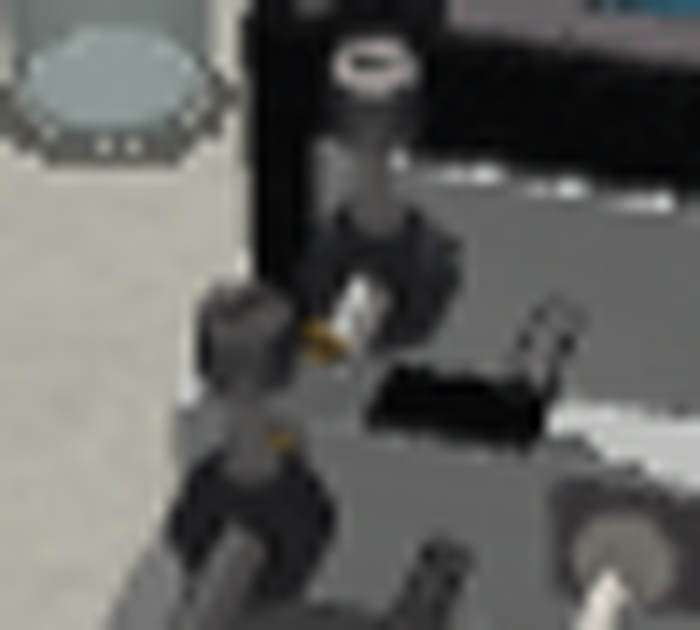

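```bash
python3 - <<'E'
from h import *
s=cam("side")
c=np.array([561,-29,136.])
p0=proj(s,c);print(p0)
for a in range(-60,121,15):
    q=proj(s,c+9*np.array([np.cos(np.radians(a)),np.sin(np.radians(a)),0]))-p0
    print(a,q.round(2),"slope(dv/du)",(q[1]/q[0]).round(2))
E
python3 -c "
import cv2,numpy as np
a=cv2.imread('pics/n2.png')[166:180,240:256].mean(2).astype(int);print(a)
a=cv2.imread('pics/side0.png')[174:188,234:250].mean(2).astype(int);print(a)
a=cv2.imread('pics/s13.png');a=cv2.resize(a,(50,45),interpolation=cv2.INTER_AREA)[166-150:180-150,240-235:256-235].mean(2).astype(int);print(a)"
```

```text
[246.83799694 171.80446645]
-60 [ 0.  -1.7] slope(dv/du) -617.66
-45 [-0.74 -1.62] slope(dv/du) 2.18
-30 [-1.44 -1.44] slope(dv/du) 1.0
-15 [-2.04 -1.15] slope(dv/du) 0.56
0 [-2.5  -0.79] slope(dv/du) 0.32
15 [-2.8  -0.37] slope(dv/du) 0.13
30 [-2.9   0.07] slope(dv/du) -0.02
45 [-2.81  0.51] slope(dv/du) -0.18
60 [-2.52  0.92] slope(dv/du) -0.36
75 [-2.06  1.26] slope(dv/du) -0.61
90 [-1.46  1.52] slope(dv/du) -1.04
105 [-0.76  1.68] slope(dv/du) -2.21
120 [-0.    1.72] slope(dv/du) -617.66
[[175 173 174 176 175 173 171 131  17   9   9   7  31  50  29  41]
 [173 174 174 175 174 172 172 136  18  10  12  10  34  37  32  32]
 [174 174 171 169 171 171 174 176  22  11  11  18  30  31  29  29]
 [174 175 174 171 172 170 171 168  30  12  11  26  32  32  22  64]
 [169 171 174 174 170 116 119  94  56  32  16  22  32  32  45 178]
 [171 174 172 172 118  73  72  45  49  61  44  19  31  34 118 183]
 [172 173 170 168  75  61  48  59  75  75  66  16  39  59 162 131]
 [171 170 168 171  55  76  73  72  72  73  38  31  67 112 180 120]
 [170 171 172 176  36  61  65  65  65  42  29  36  49  55 105 119]

[... 1513 characters left out ...]
  10  11  32  50  33  19  16]
 [ 74  38  11  21 122 123 118  98  60  37  21  48  75  47  20  17]
 [ 74  49  14  17  76  59  55  61  63  69  48  48  76  48  22  17]
 [ 73  49  14  15  59  74  73  64  64  65  58  38  74  48  22  18]
 [ 73  50  14  15  45  74  76  74  76  72  45  35  74  50  21  19]
 [ 76  48  15  33  38  46  65  68  65  53  32  36  76  56  22  19]
 [ 84  46  23  95  45  42  57  58  48  42  34  45  77  57  21  25]
 [ 98  68  65 152  55  41  55  56  53  43  42  43  76  58  28  47]
 [141 140 136 155  78  51  55  57  56  49  66  58  78  67  57  77]
 [177 174 142 114 104  86  66  64  69  69  90  78  83  76  86  92]
 [179 178 138 104 103 102  86  80  77  84  92  94  96  90  99  94]]
```

{"op": "drive_tool", "data": {"moves": [[[0,-20,0],0],[[0,-55,0],0],[[0,-92,0],0],[[0,-130,0],0],[[0,-168,0],0],[[0,-205,0],0],[[0,-235,0],0],[[0,-250,0],0]]}}

```text
time: 39.63
tool_pos: [561.7, -282.8, 237.2]
tcp_rot: [-179.9, -0.0, 99.9]
ft_force: [0.0, -0.2, -0.1]
finger_gap: 35.7
```

```bash
cat > look.py <<'E'
from h import *
import sys
n=sys.argv[1]
s=cam("side");t=cam("top")
a=cv2.cvtColor(s["pixels"],cv2.COLOR_RGB2BGR);b=cv2.cvtColor(t["pixels"],cv2.COLOR_RGB2BGR)
cv2.imwrite(f"pics/{n}S.png",a);cv2.imwrite(f"pics/{n}T.png",b)
f=lambda im,u,v:cv2.resize(im[int(v)-11:int(v)+11,int(u)-16:int(u)+16],None,fx=12,fy=12,interpolation=cv2.INTER_CUBIC)
hp=np.array([561,-29,136.]);h0=np.array([550,18,136.])
a0=cv2.imread("pics/side0.png");b0=cv2.imread("pics/top0.png")
cv2.imwrite(f"pics/{n}.png",np.vstack([np.hstack([f(a0,*proj(s,h0)),f(a,*proj(s,hp))]),np.hstack([f(b0,*proj(t,h0)),f(b,*proj(t,hp))])]))
print(r.sense()["time"],proj(t,hp))
E
python3 look.py v1
```

```text
39.7333 [263.62071568 191.71682374]
```

View pics/v1.png

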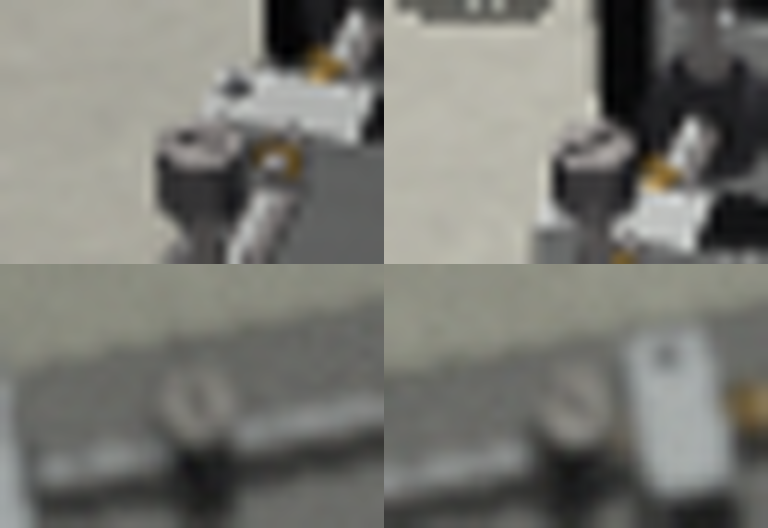

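```bash
python3 - <<'E'
from h import *
s=cam("side");t=cam("top")
f=lambda c:(200+c[0]/5,160+c[1]/5)
g=lambda c:(210+c[0]/4.8,125+c[1]/4.8)
for a,b in(((172,245),(352,136)),((345,273),(388,315)),((158,268),(242,171))):
    print(tri(s,g(a),t,f(b)))
# current head
S=cv2.imread("pics/v1S.png");T=cv2.imread("pics/v1T.png")
print(proj(s,[561,-29,136.]),proj(t,[561,-29,136.]))
E
```

```text
(array([582.25228818, -52.10240086,  97.73936941]), array([3.44607671]))
(array([464.95775627, -77.13014622,  98.59402906]), array([2.2402638]))
(array([549.53201886,  18.57630319, 137.33167159]), array([3.00586519]))
[246.83799694 171.80446645] [263.62071568 191.71682374]
```

{"op": "drive_tool", "data": {"moves": [[[0,20,0],5],[[0,55,0],11],[[0,92,0],17],[[0,130,0],24],[[0,168,0],31],[[0,205,0],38],[[0,238,0],45],[[0,250,0],52]], "fingers": 45}}

```text
time: 40.5
tool_pos: [562.2, -23.0, 239.1]
tcp_rot: [179.9, -0.1, 152.7]
ft_force: [-0.4, -0.0, 0.5]
finger_gap: 45.2
```

{"op": "drive_tool", "data": {"moves": [[[0,0,-8],7],[[0,0,-25],14],[[0,0,-42],21],[[0,0,-60],28],[[0,0,-78],28],[[0,0,-95],28],[[0,0,-106],28],[[0,0,-110],28]]}}

```text
time: 41.17
tool_pos: [561.3, -27.7, 126.8]
tcp_rot: [180.0, -0.2, -179.9]
ft_force: [0.0, 0.4, -0.5]
finger_gap: 45.1
```

{"op": "drive_tool", "data": {"moves": [[[0,0,0],0],[[0,0,0],0],[[0,0,0],0],[[0,0,0],0],[[0,0,0],0],[[0,0,0],0],[[0,0,0],0],[[0,0,0],0]], "fingers": 24, "squeeze": 40}}

```text
time: 41.83
tool_pos: [563.2, -29.5, 129.4]
tcp_rot: [-180.0, 0.0, -180.0]
ft_force: [0.2, 0.7, 0.0]
finger_gap: 23.7
```

```bash
sed -i 's/range(10)/range(5)/' avg.py; python3 avg.py
```

```text
42.0833 [563.08 -29.45 129.23] [-0.36 -0.11 -0.32] fu -0.03 0.44 [-0.4 -0.1  0.7  0.2 -0.6] [-0.014  0.018  0.005] 23.782565897773043
```

{"op": "drive_tool", "data": {"moves": [[[0,0,0],0],[[0,0,0],0],[[0,0,0],0],[[0,0,0],0],[[0,0,0],0],[[0,0,0],0],[[0,0,0],0],[[0,0,0],0]], "fingers": 0, "squeeze": 60}}

```text
time: 42.75
tool_pos: [563.2, -28.7, 129.5]
tcp_rot: [179.9, 0.0, -179.9]
ft_force: [-1.7, 6.1, 3.6]
finger_gap: 19.1
```

```bash
python3 avg.py
```

```text
43.0 [563.16 -28.68 129.53] [-1.64  4.64  3.96] fu 4.89 0.45 [5.2 5.4 4.2 5.  4.6] [ 0.792  0.259 -0.025] 19.368609268102166
```

{"op": "drive_tool", "data": {"moves": [[[0,-0.1,0],0],[[0.1,-0.3,0],0],[[0.1,-0.5,0],0],[[0.2,-0.7,0],0],[[0.2,-0.9,0],0],[[0.2,-0.9,0],0],[[0.2,-0.9,0],0],[[0.2,-0.9,0],0]]}}

```text
time: 43.67
tool_pos: [563.2, -28.9, 129.5]
tcp_rot: [179.9, -0.0, -179.9]
ft_force: [-2.5, 7.8, 4.3]
finger_gap: 19.6
```

```bash
python3 avg.py
```

```text
43.9167 [563.21 -28.88 129.51] [-1.96  8.22  4.98] fu 8.45 0.51 [8.1 8.6 8.5 7.7 9.3] [1.374 0.403 0.004] 19.01862494835939
```

{"op": "drive_tool", "data": {"moves": [[[-0.1,0.5,0],0],[[-0.1,0.5,0],-5],[[-0.1,0.5,0],-10],[[-0.1,0.5,0],-15],[[-0.1,0.5,0],-20],[[-0.1,0.5,0],-25],[[-0.1,0.5,0],-30],[[-0.1,0.5,0],-35]], "squeeze": 80}}

```text
time: 44.58
tool_pos: [563.2, -28.8, 129.7]
tcp_rot: [179.9, -0.0, 144.8]
ft_force: [-2.9, 5.7, 5.9]
finger_gap: 18.6
```

```bash
python3 -c "
from h import *
x=r.sense();print(x['wrist_torque'],x['tcp_rot'],x['joint_efforts'][5])"; python3 avg.py
```

```text
[1.00614794 0.51517575 0.18851318] [ 1.79937478e+02 -4.28588089e-02  1.44821145e+02] -2.0486243069171906
44.8333 [563.22 -28.82 129.72] [-2.79  6.54  5.64] fu 7.0 0.61 [6.6 7.7 6.2 7.6 6.8] [ 1.051  0.476 -0.074] 18.674947904784407
```

{"op": "drive_tool", "data": {"moves": [[[0,0,0],-3],[[0,0,0],-6],[[0,0,0],-9],[[0,0,0],-12],[[0,0,0],-15],[[0,0,0],-18],[[0,0,0],-21],[[0,0,0],-24]]}}

```text
time: 45.5
tool_pos: [563.3, -28.9, 129.7]
tcp_rot: [179.9, -0.1, 120.9]
ft_force: [-2.9, 7.8, 7.0]
finger_gap: 18.6
```

```bash
python3 -c "
from h import *
x=r.sense();print(x['wrist_torque'],x['tcp_rot'],x['joint_efforts'][5])"; python3 avg.py
```

```text
[1.12780383 0.45591996 0.01816873] [ 1.79949639e+02 -6.26433957e-02  1.20922224e+02] -1.4867053180932999
45.75 [563.28 -28.82 129.72] [-2.7   6.28  4.96] fu 6.72 0.38 [6.9 6.  6.8 6.8 7.2] [ 1.053  0.394 -0.038] 18.563659074039013
```

{"op": "drive_tool", "data": {"moves": [[[0,0,0],-2],[[0,0,0],-5],[[0,0,0],-8],[[0,0,0],-11],[[0,0,0],-14],[[0,0,0],-17],[[0,0,0],-20],[[0,0,0],-20]]}}

```text
time: 46.42
tool_pos: [563.5, -30.2, 129.7]
tcp_rot: [180.0, 0.1, 101.0]
ft_force: [-0.9, -1.2, 4.6]
finger_gap: 18.7
```

```bash
python3 -c "
from h import *
x=r.sense();print(x['wrist_torque'],x['tcp_rot'],x['joint_efforts'][5])"; python3 avg.py
```

```text
[-0.25846711  0.13865338  1.15529372] [1.79968097e+02 7.97004422e-02 1.00973826e+02] 2.465658187866211
46.6667 [563.55 -30.21 129.74] [-1.06 -1.8   4.8 ] fu -1.52 0.38 [-1.5 -1.  -2.1 -1.3 -1.7] [-0.34   0.154  1.14 ] 18.696843850684257
```

{"op": "drive_tool", "data": {"moves": [[[0,0,0],0],[[0,0,0],0],[[0,0,0],0],[[0,0,0],0],[[0,0,0],0],[[0,0,0],0],[[0,0,0],0],[[0,0,0],0]], "fingers": 45}}

```text
time: 47.33
tool_pos: [563.2, -29.8, 129.2]
tcp_rot: [-180.0, -0.0, 101.0]
ft_force: [0.8, -0.4, -0.5]
finger_gap: 45.1
```

{"op": "drive_tool", "data": {"moves": [[[0,0,8],0],[[0,0,25],0],[[0,0,45],0],[[0,0,65],0],[[0,0,85],0],[[0,0,100],0],[[0,0,110],0],[[0,0,110],0]]}}

```text
time: 48.0
tool_pos: [564.6, -30.0, 242.7]
tcp_rot: [179.7, 0.1, 101.0]
ft_force: [0.2, -0.3, 0.3]
finger_gap: 44.8
```

{"op": "drive_tool", "data": {"moves": [[[0,-20,0],0],[[0,-55,0],0],[[0,-92,0],0],[[0,-130,0],0],[[0,-168,0],0],[[0,-205,0],0],[[0,-235,0],0],[[0,-250,0],0]]}}

```text
time: 48.67
tool_pos: [562.0, -283.3, 237.6]
tcp_rot: [-179.9, -0.0, 100.9]
ft_force: [0.2, -0.1, 0.3]
finger_gap: 45.0
```

```bash
python3 look.py v2
```

```text
48.7667 [263.62071568 191.71682374]
```

View pics/v2.png

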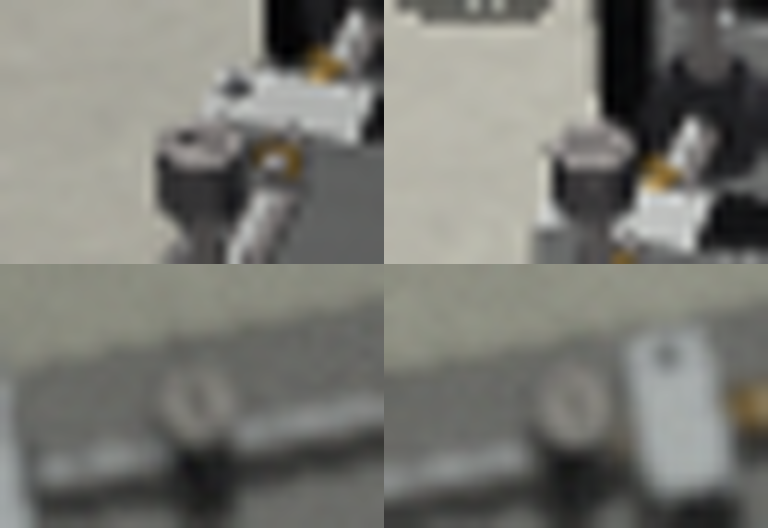

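```bash
python3 -c "
from h import *
x=r.sense();print(x['time'],x['tool_pos'],x['ft_force'],x['qd'].round(2))
print(r.hand_in())"
```

```text
48.7667 [ 562.20954021 -282.07114156  237.67920409] [ 0.16916677 -0.08793353  0.19115191] [ 3.2  -1.67  1.51  1.21  0.58  1.77]
the job is handed in; nothing more can be done
None
```

I loosened the stop collar's thumbscrew, slid the collar onto the limit pin and tightened the screw again. The job was handed in at 48.8 s with the gripper open and clear. By my estimate the collar holds the pin at about 2.5 mm of its 6 mm travel, somewhat short of the 3 mm half-way point.

- **Loosening:** I turned the screw about 77° anticlockwise. The collar then slid freely with about 2 N of drag.
- **Pushing the pin:** The force began to rise at first touch. I stopped about 3 mm further on, with about 6.9 N at the wrist. That is roughly 4.9 N on the pin plus the drag, against 4.8 N at half-way. I saw no sign of the pin going solid.
- **First tightening failed:** I was gripping too high and the pads slipped on the head. A later picture showed the screw still about 45° loose, although the collar already resisted being pushed. One picture taken in between seemed to show the slot back at its starting angle, and I could not reconcile that with the rest.
- **Second tightening:** I gripped again 10 mm lower and turned until it came up against the stop. The wrist held 1.1 N m there, and the slot is back near its starting direction in the top view.
- **Pin position:** When I gripped again, the clamped collar stood about 0.5 mm back from where I had pushed it. I put the uncertainty on the 2.5 mm at about 0.5 mm. I left it rather than loosen the screw again.

I did not touch the rear collar, its screw or any of the loose items. I did not do a separate final check of their positions.

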